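# Clamp a lock cylinder in the sliding-jaw holding fixture

### The arm

A 6-joint arm with a two-finger parallel gripper is mounted at the origin on a cart in front of the work surface, level with it; the furniture and walls round the work are solid. World frame = base frame: x ahead of the robot, y to its left, z up, the work surface at z = 0. Lengths are in m, angles in rad, forces in N, time in s.
With the tool pointing down it reaches from about 0.3 to 0.775 m from the base axis. Payload 14.6 kg.
Tool frame: the origin (TCP) lies midway between the tips of the shut fingers; the grasp point (between the pads) lies 19 mm behind it (ctrl.pinch_z is the distance from the TCP to the grasp point, in m); z points along the fingers, y is the line along which they close (so a half turn about z gives the same grasp; the last joint's range is limited). The gripper opens to 94 mm and grips with 3 to 60 N. Pads are 16 mm wide; open, the fingers measure 119 mm over their backs; the gripper's body (75 mm by 177 mm) begins 78 mm behind the grasp point.
Start: joints at [-1.171, 0.3, 1.521, -0, 1.321, -0.067], TCP at [0.248, -0.491, 0.205] pointing down, gripper open.
Joint ranges: [-3.03, 3.03], [-0.79, 2.21], [0.23, 2.52], [-1.04, 4.18], [0, 3.07], [-2.55, 2.55]. Speed limits (rad/s): [2.22, 2.22, 2.57, 3.14, 3.14, 3.14].

### API

Orientations are given as [roll, pitch, yaw] about the fixed x, y, z axes, in that order (R = Rz(yaw) Ry(pitch) Rx(roll)).
In Python, from station import ctrl gives the robot as it stands.
- The arm moves only by the tool jog_arm, never from a script. Its argument "motion" is a list of rows, each a list of 7 numbers: the shift along the tool's x, y, z in m, then the turn, a rotation vector about the tool's x, y, z in rad, then the opening, from -1 (shut) to 1 (fully open). In form: [[tx, ty, tz, rx, ry, rz, gripper], ...]. A call has 1 to 5 rows; each row shifts and turns the commanded pose from where the row before left it, along the tool's axes as they then stand; what a row does not reach is not made up. A row lasts 1/10 s, in which the tool goes at most 50 mm and 8.59 degrees, less where a joint would pass 70% of its speed; a pose out of reach is approached as far as the arm can. A call is refused whole if a number of a shift passes 0.05 or a number of a turn 0.15, either way. A call with a gripper value outside its range is refused whole. The fingers move at their own pace and stop on an object; "squeeze" is the grip in N (left out, the last holds). Time passes only in rows, so rows that do not move let the fingers close. It gives the time, the measured TCP pose, the force, the opening and the grip force at its end, in the units of the state.
- ctrl.get_obs(): the state, without advancing time (a new reading comes with each control period).
- ctrl.camera(name): name is "scene" or "top" or "wrist"; returns the picture (480x640x3 uint8, red, green, blue); there is no depth.
- ctrl.camera_model(name): a dict with "intrinsics" (3x3 intrinsics, pixels), "rvec" (rotation vector, rad) and "tvec" (3), from world to camera coordinates, as OpenCV has them. Camera axes: x right, y down, z forward; pixel columns grow to the right and rows downward; lengths in m; the calibration is good to about 2 mm. A picture is of the moment at which its call begins: read the wrist's pose just before it. camera_model takes no time and is no camera call; for the wrist camera it gives the pose at the moment of the call.
- ctrl.hand_in(): hands the job in; it is judged then, once.
The state is a dict: "time_s": time; "qpos": joint angles; "joint_vel": joint speeds; "tau": joint torques, N m; "ee_pos": TCP position; "eef_rot": TCP orientation; "force": force on the tool from outside, world axes, zero at the start; "moment": the same for the moment, N m; "grip_width": finger opening in m; "grip_force": force on a finger pad.
Only numpy, scipy, OpenCV 4.12 (cv2) and the standard library are available. Lean on these libraries where they do the work, as an engineer would, in place of code of your own. Each camera call takes 0.05 s, during which the arm holds its last target. There are 200 camera calls.

### The job

Clamp the lock cylinder in the holding fixture: squeeze the jaw's lock tab and keep it squeezed while you slide the jaw well open, let the tab spring out, and stand the cylinder upright on the bed close in front of the V-block. Then, with the tab squeezed again, slide the jaw up until the cylinder sits snug against both faces of the V, and let go so that the jaw is locked. Never force the jaw along while its tab is out, do not tip the cylinder over, and leave the padlock, magnifier and vial where they are.

Things in the scene. Friction and masses are not known exactly. Their poses are not given: they have to be found in the camera images.
- fixture: Holding fixture, fixed to the bench: grey base plate 150 x 230 mm, 12 mm thick (its top is the bed). Origin at the centre of its underside; x across it (away from the robot), y along its rail, z up. The rail runs along y at x = -45 mm, on the robot's side, with end blocks 26 mm high. The V-block stands at the -y end; the sliding jaw faces it from the +y side.
- v_apex (a point): Apex of the V-block's 90 degree V, on its top face, 10 mm above the bed (22 mm above the bench). The dark steel V opens to the fixture's +y; its two tips lie 21 mm to +y and 21 mm to either side in x.
- seat (a point): Point on the bed (12 mm above the bench) under the axis of the lock cylinder when its 35 mm rose touches both faces of the V: 25 mm to the fixture's +y of the apex.
- jaw (a joint): Position of the sliding jaw in m, 0 to 0.090, growing as it opens (to the fixture's +y, away from the V-block). Reads 0.020 when its face touches a lock cylinder that sits in the V. Starts nearly shut, too narrow for the cylinder. A brake holds it against up to about 20 N unless the tab is squeezed; then it slides with about 1.5 N.
- jaw_face (a point): Middle of the jaw's flat face, opposite the V (rides with the jaw). The face belongs to a dark bar, 74 mm long across the fixture and 12 mm thick, whose top is 24 mm above the bench. At its robot end it joins the bright metal carriage on the rail: 50 x 45 mm, top 35 mm above the bench.
- lock_tab (a joint): Lock tab in m: about 0 when out (jaw locked), 0.008 when squeezed fully towards the thumb plate (to the fixture's +x). More than 0.002 frees the jaw. Its spring needs about 10 N at first, 12 N fully in, and brings it back by itself when let go.
- tab_face (a point): Middle of the outer face of the lock tab: an upright steel plate 28 mm wide along y on the carriage, on the robot's side, 62 mm above the bench; moves with the tab.
- jaw_grip (a point): Point between lock tab and thumb plate, 62 mm above the bench; rides with the jaw. Tab (robot's side) and fixed thumb plate (36 mm wide, far side) stand up from the carriage to 77 mm above the bench. Outer faces 38 mm apart along the fixture's x, 30 mm when squeezed: fingers on both, closing along x with 20 N or more, keep the tab in. It lies 22.5 mm to +y of the jaw's face.
- cylinder_mid (a point): Centre of the brass lock cylinder, half-way up (32 mm above its underside), z up when upright. Loose, about 110 g, 63 mm high, standing on a round rose 35 mm wide and 7 mm high; barrel 29 mm in diameter from 7 to 41 mm above its underside (grasp it there); above it a thin upright tail blade, 8 x 2 mm, to 63 mm.
- padlock: Bystander: small steel padlock lying flat, 58 x 38 x 16 mm; origin under its middle. Leave it.
- magnifier: Bystander: black eye magnifier, 35 mm wide, 33 mm high, standing; origin under its middle. Leave it.
- vial: Bystander: orange pin vial with white cap, 40 mm wide, 70 mm high, standing; origin under its middle. Leave it.
There are look-alikes about, which are no part of the job. Of the things that look like the part that bears cylinder_mid, the smallest one is meant.

How it is judged:
On the way, in this order (a step that is already met when the one before it is completed fails the run):
1. the jaw has been slid open wider than the cylinder (joint jaw over 0.035) with the tab held in (value of joint jaw above 0.035 m and value of joint lock_tab above 0.002 m), for 0.1 s.
2. the cylinder stands upright on the bed within 25 mm of its seat in the V, the jaw still open (over 0.026) and locked (angle between cylinder_mid's own z axis and vertical below 0.1 rad and z of cylinder_mid in the frame of fixture between 0.04 and 0.048 m and horizontal distance between cylinder_mid and seat below 0.025 m and value of joint jaw above 0.026 m and value of joint lock_tab below 0.0006 m), for 0.2 s.
3. the jaw is slid shut on the cylinder (joint jaw under 0.0225) with the tab held in (value of joint jaw below 0.0225 m and value of joint lock_tab above 0.002 m), for 0.1 s.
At the end, for the whole second after the job is handed in: The cylinder stands upright (within 0.1 rad) on the bed, its axis within 3 mm of the seat in the V; the jaw is against it (joint jaw between 0.0170 and 0.0225), still, and locked with its tab out (lock_tab under 0.0006) (angle between cylinder_mid's own z axis and vertical below 0.1 rad and z of cylinder_mid in the frame of fixture between 0.04 and 0.048 m and horizontal distance between cylinder_mid and seat below 0.003 m and value of joint jaw between 0.017 and 0.0225 m and value of joint lock_tab below 0.0006 m and velocity of joint jaw between -0.01 and 0.01 m/s); the robot touches nothing.
It fails at once if the jaw is forced along (over 0.03 m/s) while its lock tab is out (under 0.0005) (value of joint lock_tab below 0.0005 m and (velocity of joint jaw above 0.03 m/s or velocity of joint jaw below -0.03 m/s)).
It fails at once if the cylinder is tipped over (more than 0.6 rad) (angle between cylinder_mid's own z axis and vertical above 0.6 rad).
It fails at once if the padlock, the magnifier or the vial is shifted by more than 30 mm (distance of any of padlock, magnifier, vial from where it was at the start of the episode above 0.03 m).
It also fails if it takes over 58 s, if anything falls off the work surface, if the arm or the gripper's body presses on something with over 40 N, if the wrist force passes 120 N, or if a joint passes its speed limit or range.

## Working session

There is one attempt and no reset: what is moved stays moved. The work goes in short steps, Python scripts to look and compute and a tool call to move; the robot and the scene stay as the last step left them, time stands still between calls to the robot, and variables do not carry over. Pictures are saved under pics/ and viewed, at most 10 in all, crops included, and the job is handed in when it is done.

Besides the shell and the picture viewer there is one more tool, called after "Request:" as name(argument=value, ...) on one line, values as JSON. jog_arm: Moves the arm, as the interface text tells. Its arguments: {"type":"object","properties":{"motion":{"type":"array"},"squeeze":{"type":"number"}},"required":["motion"]}

```bash
mkdir -p pics; cat > h.py <<'E'
import numpy as np, cv2
from station import ctrl
from scipy.spatial.transform import Rotation as Ro
def save(n,f):
    im=ctrl.camera(n); cv2.imwrite(f'pics/{f}.png',cv2.cvtColor(im,cv2.COLOR_RGB2BGR)); return im
def ray(m,uv):
    K=np.array(m['intrinsics']);R=cv2.Rodrigues(np.array(m['rvec'],float))[0];t=np.array(m['tvec'],float).ravel()
    d=R.T@np.linalg.inv(K)@np.array([uv[0],uv[1],1.]); return -R.T@t,d/np.linalg.norm(d)
def plane(m,uv,z):
    c,d=ray(m,uv); return c+d*(z-c[2])/d[2]
def proj(m,p):
    return cv2.projectPoints(np.array(p,float).reshape(-1,1,3),np.array(m['rvec'],float),np.array(m['tvec'],float),np.array(m['intrinsics'],float),None)[0].reshape(-1,2)
E
python3 - <<'E'
from h import *
import json
ms={}
for n in('scene','top'):
    save(n,n+'0'); m=ctrl.camera_model(n); print(n,ray(m,(320,240)), m['intrinsics'])
o=ctrl.get_obs(); print(o['time_s'],o['ee_pos'],o['eef_rot'],ctrl.pinch_z)
E
```

```text
scene (array([-0.0651027 ,  0.51284556,  0.59407046]), array([ 0.71443774, -0.39788228, -0.57555921])) [[436.4455627    0.         313.09436546]
 [  0.         436.4455627  242.25440396]
 [  0.           0.           1.        ]]
top (array([0.39662733, 0.2075822 , 0.95390862]), array([ 0.1792375 , -0.01790575, -0.98364287])) [[444.11477045   0.         319.21783531]
 [  0.         444.11477045 247.40961673]
 [  0.           0.           1.        ]]
0.1 [ 0.24741879 -0.49094057  0.20493787] [-3.14052077e+00 -4.61481092e-05  4.66819500e-01] 0.0188
```

View pics/scene0.png

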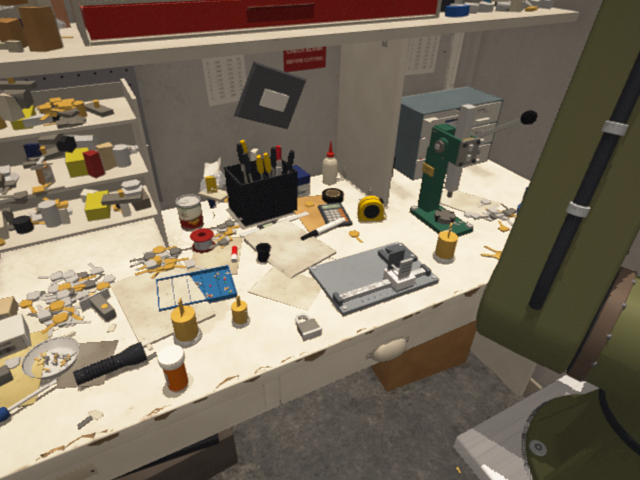

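View pics/top0.png

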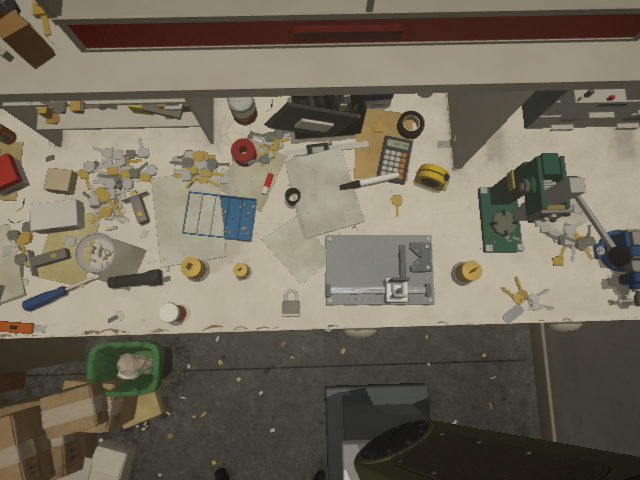

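Brass look-alikes in the top picture: (193,268), (241,270) and (468,271). The smallest looks to be (241,270). The fixture is at (380,270), with the V at its right (−y) end and the carriage at (397,291). Next is one close crop and the measurements.

```bash
python3 - <<'E'
from h import *
t=cv2.imread('pics/top0.png'); s=cv2.imread('pics/scene0.png')
a=cv2.resize(t[225:315,320:440],None,fx=5,fy=5,interpolation=cv2.INTER_CUBIC)
b=cv2.resize(s[285:345,160:260],(600,360)[:2][::1],interpolation=cv2.INTER_CUBIC)[:150] if 0 else cv2.resize(t[250:290,170:260],(200,90))
c=cv2.resize(s[290:345,160:260],(200,110)); d=cv2.resize(s[225:270,420:480],(200,150))
col=np.zeros((450,200,3),np.uint8); col[:90]=b; col[100:210]=c; col[220:370]=d
cv2.imwrite('pics/crop1.png',np.hstack([a,col]))
m=ctrl.camera_model('top')
ms=ctrl.camera_model('scene')
hsv=cv2.cvtColor(t,cv2.COLOR_BGR2HSV)
for n,(u,v) in dict(a=(193,268),b=(241,270),c=(468,271)).items():
    w=np.zeros(hsv.shape[:2],np.uint8); r=17
    w[v-r:v+r,u-r:u+r]=cv2.inRange(hsv[v-r:v+r,u-r:u+r],(12,110,90),(32,255,255))
    cs=max(cv2.findContours(w,0,1)[0],key=cv2.contourArea)
    (x,y),rad=cv2.minEnclosingCircle(cs); p=plane(m,(x,y),0.035); q=plane(m,(x+rad,y),0.035)
    print(n,(x,y),rad,p.round(4),'r',np.linalg.norm(q-p).round(4))
# plate
w=np.zeros(t.shape[:2],np.uint8); g=t[230:310,320:440].astype(int)
w[230:310,320:440]=((g.max(2)-g.min(2)<25)&(g.max(2)<190)).astype(np.uint8)*255
cs=max(cv2.findContours(cv2.morphologyEx(w,3,np.ones((5,5))),0,1)[0],key=cv2.contourArea)
r=cv2.minAreaRect(cs); print(r)
for c in cv2.boxPoints(r): print(c,plane(m,c,.012).round(4))
E
```

```text
a (192.4130401611328, 266.5) 11.683749198913574 [0.5156 0.4573 0.035 ] r 0.0242
b (240.66091918945312, 270.2011413574219) 7.39031457901001 [0.505  0.3574 0.035 ] r 0.0153
c (470.741943359375, 270.5806579589844) 10.379223823547363 [ 0.4904 -0.1217  0.035 ] r 0.0218
((377.0, 267.5), (75.0, 114.0), 90.0)
[320. 230.] [0.5902 0.1898 0.012 ]
[434. 230.] [ 0.5833 -0.0576  0.012 ]
[434. 305.] [ 0.4221 -0.0458  0.012 ]
[320. 305.] [0.4293 0.1947 0.012 ]
```

View pics/crop1.png

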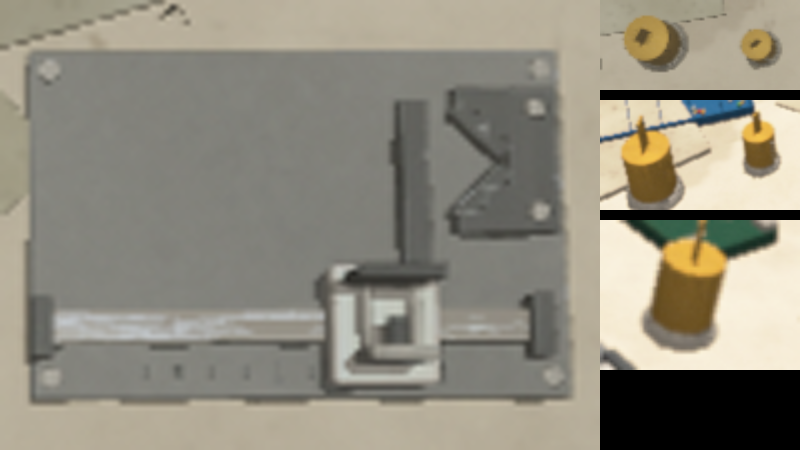

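The crop confirms that (241,270) is the smallest brass cylinder: the radius at the top is 15 mm, against 22 and 24 mm for the others. The crop also shows the V apex at (503,159), the jaw bar's right face at about x=430, and the tab and thumb plates at about (395,315). I'll convert these to positions.

```bash
python3 - <<'E'
from h import *
m=ctrl.camera_model('top')
f=lambda u,v,z:plane(m,(u/5+320-.4,v/5+225-.4),z)
C=[f(30,50,.012),f(558,50,.012),f(570,398,.012),f(32,400,.012)]
for c in C: print(c.round(4))
print('centre',np.mean(C,0).round(4)); A,B,Cc,D=C
for p,q in((A,B),(D,Cc),(B,A*0+Cc),(A,D)):
    print(np.linalg.norm(p-q).round(4), np.degrees(np.arctan2(*(p-q)[[1,0]])).round(2))
cen=np.mean(C,0); e=(A-B)+(D-Cc); e/=np.linalg.norm(e); yaw=np.arctan2(-e[0],e[1]); print('yaw',yaw)
R=Ro.from_euler('z',yaw).as_matrix()
for n,u,v,z in(('apex',503,159,.022),('jawface top',430,100,.024),('jawface bot',433,262,.024),('car TL',330,268,.035),('car BR',438,385,.035),('screwTL',48,69,.012),('screwBR',553,376,.012),('railend L',30,325,.038),('railend R',555,325,.038)):
    p=f(u,v,z);print(n,p.round(4),'fix',(R.T@(p-cen)).round(4))
# scene: cylinder two-view check
ms=ctrl.camera_model('scene')
s=cv2.imread('pics/scene0.png');h=cv2.cvtColor(s,cv2.COLOR_BGR2HSV)
w=np.zeros(h.shape[:2],np.uint8);w[300:326,228:252]=cv2.inRange(h[300:326,228:252],(12,110,60),(32,255,255))
k=max(cv2.findContours(w,0,1)[0],key=cv2.contourArea);print(cv2.boundingRect(k))
print('pred base/top41/tail', proj(ms,[[.505,.3574,z] for z in(.007,.041,.063)]).round(1))
print(proj(m,[[.505,.3574,z] for z in(.007,.041,.063)]).round(1))
E
```

```text
[0.5798 0.178  0.012 ]
[ 0.5734 -0.0507  0.012 ]
[ 0.4238 -0.0451  0.012 ]
[0.4297 0.182  0.012 ]
centre [0.5017 0.066  0.012 ]
0.2288 88.39
0.2272 88.51
0.1497 -2.15
0.1501 -1.54
yaw -0.0270544451700349
apex [ 0.525  -0.0212  0.022 ] fix [ 0.0257 -0.0866  0.01  ]
jawface top [0.551  0.0088 0.024 ] fix [ 0.0509 -0.0559  0.012 ]
jawface bot [0.4819 0.0118 0.024 ] fix [-0.0183 -0.0548  0.012 ]
car TL [0.4796 0.0571 0.035 ] fix [-0.0218 -0.0095  0.023 ]
car BR [0.4301 0.0152 0.035 ] fix [-0.0702 -0.0528  0.023 ]
screwTL [0.5712 0.1705 0.012 ] fix [0.0667 0.1063 0.    ]
screwBR [ 0.4332 -0.0386  0.012 ] fix [-0.0656 -0.1064  0.    ]
railend L [0.4595 0.1825 0.038 ] fix [-0.0453  0.1153  0.026 ]
railend R [ 0.4531 -0.0341  0.038 ] fix [-0.0458 -0.1014  0.026 ]
(231, 300, 16, 24)
pred base/top41/tail [[241.5 318.7]
 [240.  305.3]
 [239.  296.3]]
[[242.8 271.7]
 [240.2 269.9]
 [238.4 268.6]]
```

Fixture centre is (0.502, 0.066) with yaw −0.027. The plate measures 150 × 228 mm and the jaw reads about 0.009, so everything agrees with the sizes given. Moving to the jaw.

Request:
jog_arm(motion=[[0.034, -0.03, 0, 0, 0, -0.14, 1], [0.038, -0.025, 0, 0, 0, -0.14, 1], [0.041, -0.019, 0, 0, 0, -0.14, 1], [0.043, -0.013, 0, 0, 0, -0.14, 1], [0.044, -0.007, 0, 0, 0, -0.14, 1]], squeeze=35)

```text
time_s: 0.6
ee_pos: [0.3326, -0.2805, 0.2053]
eef_rot: [-3.141, -0.0, 1.172]
force: [-0.1, -0.3, -0.6]
grip_width: 0.094
grip_force: 0.0
```

```bash
cat >> h.py <<'E'
def to(p,yaw=np.pi/2-.027):
    o=ctrl.get_obs(); T=Ro.from_euler('xyz',o['eef_rot']); G=Ro.from_euler('xyz',[np.pi,0,yaw])
    print('t',round(o['time_s'],2),'ee',np.round(o['ee_pos'],4),'rpy',np.round(o['eef_rot'],4),'w',round(float(np.mean(o['grip_width'])),4),'F',np.round(o['force'],1))
    print('d tool',T.inv().apply(np.array(p)-o['ee_pos']).round(4),'d in goal frame',G.inv().apply(np.array(p)-o['ee_pos']).round(4),'rot',(T.inv()*G).as_rotvec().round(4))
E
python3 -c "
from h import *
to([.4558,.0347,.16])"
```

```text
t 0.6 ee [ 0.3326 -0.2805  0.2053] rpy [-3.1415e+00 -1.0000e-04  1.1722e+00] w 0.094 F [-0.1 -0.3 -0.6]
d tool [ 0.3383 -0.0088  0.0453] d in goal frame [0.3184 0.1146 0.0453] rot [-1.000e-04 -2.000e-04 -3.716e-01]
```

Request:
jog_arm(motion=[[0.045, -0.002, 0, 0, 0, -0.12, 1], [0.045, 0.004, 0, 0, 0, -0.12, 1], [0.045, 0.01, 0, 0, 0, -0.12, 1], [0.045, 0.015, 0, 0, 0, 0, 1], [0.045, 0.015, 0, 0, 0, 0, 1]])

```text
time_s: 1.1
ee_pos: [0.416, -0.0648, 0.2055]
eef_rot: [3.141, 0.0, 1.527]
force: [1.6, -1.0, 0.5]
grip_width: 0.094
grip_force: 0.0
```

```bash
python3 -c "
from h import *
to([.4558,.0347,.16])"
```

```text
t 1.1 ee [ 0.416  -0.0648  0.2055] rpy [3.1414e+00 1.0000e-04 1.5268e+00] w 0.094 F [ 1.6 -1.   0.5]
d tool [0.1011 0.0353 0.0455] d in goal frame [0.1005 0.0371 0.0455] rot [ 0.0002  0.0001 -0.017 ]
```

Request:
jog_arm(motion=[[0.045, 0.016, 0.02, 0, 0, 0, 1], [0.04, 0.014, 0.025, 0, 0, 0, 1], [0, 0, 0, 0, 0, 0, 1], [0, 0, 0, 0, 0, 0, 1]])

```text
time_s: 1.5
ee_pos: [0.4486, 0.0159, 0.1607]
eef_rot: [-3.14, 0.0, 1.529]
force: [-0.0, -0.4, 0.6]
grip_width: 0.094
grip_force: 0.0
```

```bash
python3 -c "
from h import *
to([.4558,.0347,.043])
m=ctrl.camera_model('wrist'); save('wrist','w1')
jg=[.4558,.0347]
R=Ro.from_euler('z',-.027).as_matrix(); c=np.array([.5017,.066,0])
for q in([-.045,-.0325,.077],[-.064,-.0325,.077],[-.026,-.0325,.077],[.0257,-.0866,.022],[.0257,-.055,.024]): print(q,proj(m,c+R@np.array(q)).round(1))
"
```

```text
t 1.5 ee [0.4486 0.0159 0.1607] rpy [-3.1400e+00  1.0000e-04  1.5288e+00] w 0.094 F [-0.  -0.4  0.6]
d tool [0.0191 0.0065 0.1177] d in goal frame [0.019  0.0066 0.1177] rot [-0.0016  0.0001 -0.015 ]
[-0.045, -0.0325, 0.077] [[330.8 218. ]]
[-0.064, -0.0325, 0.077] [[304.5 218.3]]
[-0.026, -0.0325, 0.077] [[357.1 217.7]]
[0.0257, -0.0866, 0.022] [[407.9 263.6]]
[0.0257, -0.055, 0.024] [[410.1 230.1]]
```

View pics/w1.png

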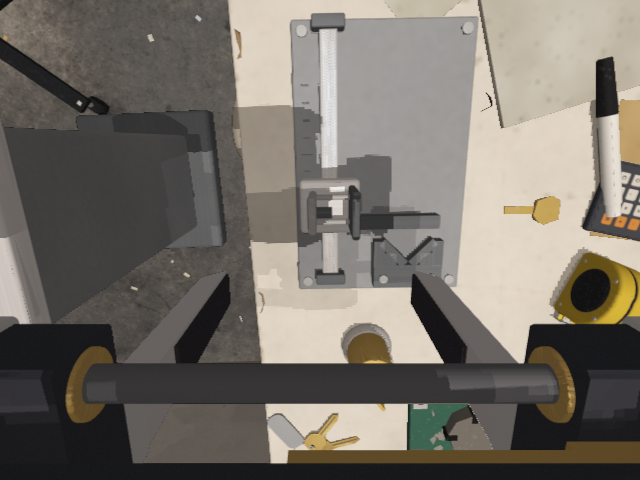

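The wrist view shows the tab at about (311,212), the thumb plate at about (355,213) and the V apex at (408,264), within a few pixels of prediction. The plates sit about 1.5 mm further in x and 2 mm further in y. Going down with that correction.

Request:
jog_arm(motion=[[0.021, 0.008, 0.03, 0, 0, -0.015, 1], [0, 0, 0.03, 0, 0, 0, 1], [0, 0, 0.03, 0, 0, 0, 1], [0, 0, 0.028, 0, 0, 0, 1], [0, 0, 0, 0, 0, 0, 1]])

```text
time_s: 2.05
ee_pos: [0.4564, 0.0348, 0.0413]
eef_rot: [-3.137, 0.0, 1.54]
force: [0.1, -0.5, 0.2]
grip_width: 0.0942
grip_force: 0.0
```

```bash
python3 -c "
from h import *
to([.4573,.037,.043])"
```

```text
t 2.05 ee [0.4564 0.0348 0.0413] rpy [-3.1375e+00  2.0000e-04  1.5398e+00] w 0.0942 F [ 0.1 -0.5  0.2]
d tool [ 0.0023  0.0009 -0.0017] d in goal frame [ 0.0023  0.0009 -0.0017] rot [-0.0041  0.0002 -0.004 ]
```

Request:
jog_arm(motion=[[0.002, 0.001, -0.002, -0.004, 0, -0.004, -0.05], [0, 0, 0, 0, 0, 0, -0.05], [0, 0, 0, 0, 0, 0, -1], [0, 0, 0, 0, 0, 0, -1], [0, 0, 0, 0, 0, 0, -1]], squeeze=30)

```text
time_s: 2.55
ee_pos: [0.4591, 0.038, 0.0456]
eef_rot: [3.137, 0.0, 1.546]
force: [0.2, 0.3, 0.0]
grip_width: 0.0576
grip_force: 0.0
```

Request:
jog_arm(motion=[[0, 0, 0, 0, 0, 0, -1], [0, 0, 0, 0, 0, 0, -1]])

```text
time_s: 2.75
ee_pos: [0.4589, 0.038, 0.0452]
eef_rot: [3.138, 0.0, 1.546]
force: [0.8, 0.1, 0.1]
grip_width: 0.0414
grip_force: 0.0
```

Request:
jog_arm(motion=[[0, 0, 0, 0, 0, 0, -1], [0, 0, 0, 0, 0, 0, -1], [0, 0, 0, 0, 0, 0, -1]])

```text
time_s: 3.05
ee_pos: [0.4631, 0.0379, 0.0453]
eef_rot: [3.128, -0.0, 1.545]
force: [37.7, 0.4, -31.4]
grip_width: 0.0299
grip_force: 30.0
```

The tab is in (width 30 mm). The squeezed centre lies 4 mm further in +x, so I'm relieving the side load.

Request:
jog_arm(motion=[[0, 0.002, 0, 0, 0, 0, -1], [0, 0.002, 0, 0, 0, 0, -1], [0, 0, 0, 0, 0, 0, -1]])

```text
time_s: 3.35
ee_pos: [0.4633, 0.038, 0.0453]
eef_rot: [3.137, -0.0, 1.546]
force: [4.7, 0.2, 0.2]
grip_width: 0.0295
grip_force: 30.0
```

Request:
jog_arm(motion=[[0.005, 0, 0, 0, 0, 0, -1], [0.01, 0, 0, 0, 0, 0, -1], [0.01, 0, 0, 0, 0, 0, -1], [0.01, 0, 0, 0, 0, 0, -1], [0.01, 0, 0, 0, 0, 0, -1]])

```text
time_s: 3.85
ee_pos: [0.4645, 0.0831, 0.0453]
eef_rot: [3.136, 0.0, 1.546]
force: [6.5, -2.2, -2.7]
grip_width: 0.0298
grip_force: 30.0
```

Request:
jog_arm(motion=[[0.005, 0, 0, 0, 0, 0, -1], [0, 0, 0, 0, 0, 0, -1], [0, 0, 0, 0, 0, 0, -1]])

```text
time_s: 4.15
ee_pos: [0.4646, 0.0882, 0.0453]
eef_rot: [3.136, -0.0, 1.546]
force: [6.7, 1.8, -3.2]
grip_width: 0.0293
grip_force: 30.0
```

Request:
jog_arm(motion=[[0, 0, 0, 0, 0, 0, 0.3], [0, 0, 0, 0, 0, 0, 0.3], [0, 0, 0, 0, 0, 0, 0.3], [0, 0, 0, 0, 0, 0, 0.3]])

```text
time_s: 4.55
ee_pos: [0.4641, 0.0879, 0.0451]
eef_rot: [3.137, 0.0, 1.546]
force: [-0.2, 0.1, 0.1]
grip_width: 0.0583
grip_force: 0.0
```

Request:
jog_arm(motion=[[0, 0, -0.03, 0, 0, 0, 0.6], [0, 0, -0.04, 0, 0, 0, 0.6], [0, 0, -0.04, 0, 0, 0, 0.6], [0.04, 0, -0.02, 0, 0, 0, 0.6], [0.04, 0, 0, 0, 0, 0, 0.6]])

```text
time_s: 5.05
ee_pos: [0.467, 0.1688, 0.1786]
eef_rot: [3.132, -0.002, 1.544]
force: [-0.2, -0.4, -0.3]
grip_width: 0.0752
grip_force: 0.0
```

```bash
python3 -c "
from h import *
to([.505,.3574,.15])"
```

```text
t 5.05 ee [0.467  0.1688 0.1786] rpy [ 3.1319e+00 -1.7000e-03  1.5436e+00] w 0.0752 F [-0.2 -0.4 -0.3]
d tool [0.1895 0.0326 0.0292] d in goal frame [0.1896 0.0329 0.0286] rot [ 0.0097 -0.0017 -0.0002]
```

Request:
jog_arm(motion=[[0.045, 0.011, 0.005, 0.01, 0, 0, 0.6], [0.045, 0.011, 0.005, 0, 0, 0, 0.6], [0.045, 0.01, 0, 0, 0, 0, 0.6], [0, 0, 0, 0, 0, 0, 0.6], [0, 0, 0, 0, 0, 0, 0.6]])

```text
time_s: 5.55
ee_pos: [0.5007, 0.3024, 0.1644]
eef_rot: [-3.135, 0.001, 1.547]
force: [-1.2, 0.4, 0.2]
grip_width: 0.075
grip_force: 0.0
```

```bash
python3 -c "
from h import *
to([.505,.3574,.15])
m=ctrl.camera_model('wrist'); im=save('wrist','w2')
m2=ctrl.camera_model('top'); im2=save('top','top2')
print(proj(m,[[.505,.3574,z] for z in(.0,.007,.041,.063)]).round(1))
h=cv2.cvtColor(im,cv2.COLOR_RGB2HSV); u,v=proj(m,[.505,.3574,.03])[0].astype(int);r=55
w=np.zeros(h.shape[:2],np.uint8);w[v-r:v+r,u-r:u+r]=cv2.inRange(h[v-r:v+r,u-r:u+r],(12,110,60),(32,255,255))
k=max(cv2.findContours(w,0,1)[0],key=cv2.contourArea);print(cv2.boundingRect(k))
t=im2[225:315,320:440]
c=im[v-70:v+80,max(u-100,0):u+100]
cv2.imwrite('pics/crop2.png',cv2.cvtColor(np.hstack([cv2.resize(t,(400,300)),cv2.resize(c,(400,300))]),4)); print(u,v)
"
```

```text
t 5.55 ee [0.5007 0.3024 0.1644] rpy [-3.1348e+00  6.0000e-04  1.5472e+00] w 0.075 F [-1.2  0.4  0.2]
d tool [0.0551 0.0031 0.0143] d in goal frame [0.0551 0.0028 0.0144] rot [-0.0068  0.0007  0.0034]
[[326.  161.4]
 [326.1 161.8]
 [326.5 164.1]
 [326.7 165.9]]
(310, 144, 36, 36)
326 163
```

View pics/crop2.png

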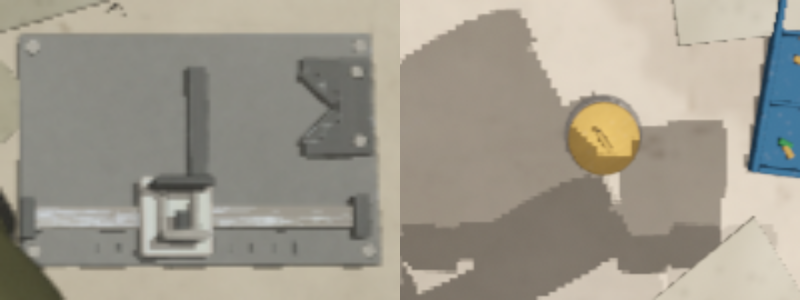

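The left crop shows the jaw about half open, face at about (208,120). The right crop shows the cylinder top at wrist pixel (327.5,161.5), so it is at (0.506, 0.359). Descending onto it.

Request:
jog_arm(motion=[[0.04, 0.003, 0, -0.007, 0, 0.003, 0.6], [0.017, 0.001, 0.03, 0, 0, 0, 0.6], [0, 0, 0.04, 0, 0, 0, 0.6], [0, 0, 0.03, 0, 0, 0, 0.6], [0, 0, 0, 0, 0, 0, 0.6]])

```text
time_s: 6.15
ee_pos: [0.505, 0.3567, 0.0615]
eef_rot: [-3.137, 0.004, 1.542]
force: [0.1, -1.2, 0.6]
grip_width: 0.0748
grip_force: 0.0
```

```bash
python3 -c "
from h import *
to([.506,.3592,.015])"
```

```text
t 6.15 ee [0.505  0.3567 0.0615] rpy [-3.1372  0.0037  1.5415] w 0.0748 F [ 0.1 -1.2  0.6]
d tool [0.0027 0.0011 0.0465] d in goal frame [0.0025 0.0009 0.0465] rot [-0.0044  0.0037 -0.0023]
```

Request:
jog_arm(motion=[[0.002, 0.001, 0.02, -0.004, 0.004, 0, 0.6], [0, 0, 0.02, 0, 0, 0, 0.6], [0, 0, 0.005, 0, 0, 0, 0], [0, 0, 0, 0, 0, 0, 0], [0, 0, 0, 0, 0, 0, 0]])

```text
time_s: 6.65
ee_pos: [0.5086, 0.3611, 0.0219]
eef_rot: [3.135, -0.005, 1.542]
force: [0.2, 0.3, -0.4]
grip_width: 0.0547
grip_force: 0.0
```

Request:
jog_arm(motion=[[0, 0, 0, 0, 0, 0, -0.2], [0, 0, 0, 0, 0, 0, -0.3], [0, 0, 0, 0, 0, 0, -0.5], [0, 0, 0, 0, 0, 0, -0.5], [0, 0, 0, 0, 0, 0, -0.5]], squeeze=15)

```text
time_s: 7.15
ee_pos: [0.5079, 0.3611, 0.0205]
eef_rot: [3.136, -0.004, 1.543]
force: [-1.1, -1.1, 5.9]
grip_width: 0.0288
grip_force: 15.0
```

```bash
python3 -c "
from h import *
to([.506,.3592,.015])"
```

```text
t 7.15 ee [0.5079 0.3611 0.0205] rpy [ 3.1362 -0.0043  1.5428] w 0.0288 F [-1.1 -1.1  5.9]
d tool [-0.002  -0.0019  0.0055] d in goal frame [-0.002  -0.0018  0.0055] rot [ 0.0054 -0.0043 -0.001 ]
```

Grip width is 28.8 mm, which is right for the barrel, but the pads sit near its top. I'll regrip 5 mm lower.

Request:
jog_arm(motion=[[0, 0, 0, 0, 0, 0, -0.2], [0, 0, 0, 0, 0, 0, -0.2], [-0.001, 0, 0.003, 0.005, -0.004, 0, -0.2], [0, 0, 0.003, 0, 0, 0, -0.2], [0, 0, 0, 0, 0, 0, -0.2]])

```text
time_s: 7.65
ee_pos: [0.5075, 0.3598, 0.0133]
eef_rot: [-3.141, 0.001, 1.543]
force: [-0.8, 0.0, -0.3]
grip_width: 0.0374
grip_force: 0.0
```

Request:
jog_arm(motion=[[0, 0, 0, 0, 0, 0, -0.5], [0, 0, 0, 0, 0, 0, -0.5], [0, 0, 0, 0, 0, 0, -0.5], [0, 0, 0, 0, 0, 0, -0.5]], squeeze=20)

```text
time_s: 8.05
ee_pos: [0.5077, 0.36, 0.014]
eef_rot: [-3.141, 0.0, 1.543]
force: [-0.5, -0.6, -1.6]
grip_width: 0.0288
grip_force: 20.0
```

```bash
python3 -c "
from h import *
to([.506,.3592,.015])"
```

```text
t 8.05 ee [0.5077 0.36   0.014 ] rpy [-3.1415e+00  1.0000e-04  1.5428e+00] w 0.0288 F [-0.5 -0.6 -1.6]
d tool [-0.0008 -0.0017 -0.001 ] d in goal frame [-0.0008 -0.0017 -0.001 ] rot [-0.0001  0.0001 -0.001 ]
```

Request:
jog_arm(motion=[[0, 0, -0.02, 0, 0, 0, -0.5], [0, 0, -0.04, 0, 0, 0, -0.5], [0, 0, -0.04, 0, 0, 0, -0.5], [-0.02, 0, -0.03, 0, 0, 0, -0.5], [-0.04, 0, 0, 0, 0, 0, -0.5]])

```text
time_s: 8.55
ee_pos: [0.5073, 0.3017, 0.1485]
eef_rot: [3.135, -0.004, 1.545]
force: [2.0, -0.2, -1.8]
grip_width: 0.0286
grip_force: 20.0
```

```bash
python3 -c "
from h import *
to([.5257,.0130,.15])"
```

```text
t 8.55 ee [0.5073 0.3017 0.1485] rpy [ 3.1352 -0.0038  1.5454] w 0.0286 F [ 2.  -0.2 -1.8]
d tool [-0.2881  0.0258 -0.0024] d in goal frame [-0.2881  0.0262 -0.0015] rot [ 0.0064 -0.0038  0.0016]
```

Request:
jog_arm(motion=[[-0.04, 0.005, 0, 0.006, -0.003, 0, -0.5], [-0.045, 0.005, 0, 0, 0, 0, -0.5], [-0.045, 0.005, 0, 0, 0, 0, -0.5], [-0.045, 0.005, 0, 0, 0, 0, -0.5], [-0.045, 0.005, 0, 0, 0, 0, -0.5]])

```text
time_s: 9.05
ee_pos: [0.5247, 0.0777, 0.1447]
eef_rot: [-3.136, 0.003, 1.543]
force: [0.2, 0.3, -0.6]
grip_width: 0.0288
grip_force: 20.0
```

Request:
jog_arm(motion=[[-0.035, 0, 0, 0, 0, 0, -0.5], [-0.01, 0, 0, 0, 0, 0, -0.5], [0, 0, 0.02, 0, 0, 0, -0.5], [0, 0, 0, 0, 0, 0, -0.5], [0, 0, 0, 0, 0, 0, -0.5]])

```text
time_s: 9.55
ee_pos: [0.5235, 0.035, 0.1248]
eef_rot: [-3.135, 0.003, 1.543]
force: [0.9, 0.7, -1.0]
grip_width: 0.0286
grip_force: 20.0
```

```bash
python3 -c "
from h import *
to([.5257,.0130,.026])
m=ctrl.camera_model('wrist'); im=save('wrist','w3'); 
print(proj(m,[[.525,-.0212,.022],[.5257,.0037,.012]]))
im2=save('top','top3')
"
```

```text
t 9.55 ee [0.5235 0.035  0.1248] rpy [-3.1351e+00  2.9000e-03  1.5435e+00] w 0.0286 F [ 0.9  0.7 -1. ]
d tool [-0.0217  0.0035  0.0989] d in goal frame [-0.022   0.0028  0.0988] rot [-0.0065  0.0029 -0.0003]
[[325.9806751  302.67105304]
 [326.06269273 270.00786051]]
```

View pics/w3.png

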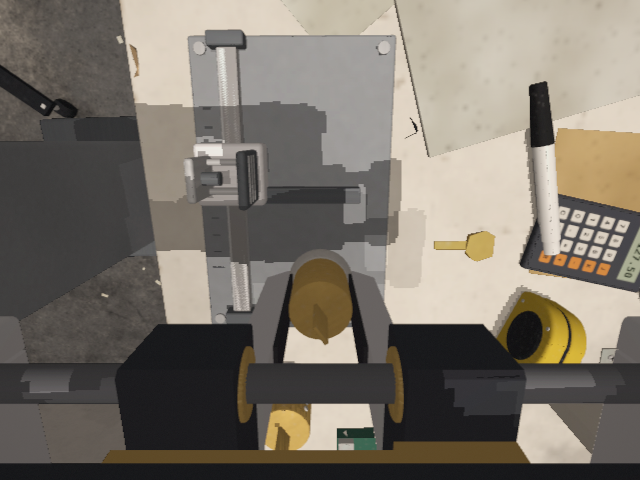

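The wrist view shows the cylinder held upright at about (322,290), the jaw open at about (225,175), and the bed free in front of the V. Lowering now.

Request:
jog_arm(motion=[[-0.022, 0.003, 0, -0.006, 0.003, 0, -0.5], [0, 0, 0.03, 0, 0, 0, -0.5], [0, 0, 0.03, 0, 0, 0, -0.5], [0, 0, 0.015, 0, 0, 0, -0.5], [0, 0, 0, 0, 0, 0, -0.5]])

```text
time_s: 10.15
ee_pos: [0.5251, 0.0127, 0.0484]
eef_rot: [-3.139, -0.0, 1.543]
force: [0.6, 0.2, -1.8]
grip_width: 0.0289
grip_force: 20.0
```

```bash
python3 -c "
from h import *
to([.5257,.0130,.026])"
```

```text
t 10.15 ee [0.5251 0.0127 0.0484] rpy [-3.1388 -0.      1.5434] w 0.0289 F [ 0.6  0.2 -1.8]
d tool [0.0003 0.0006 0.0224] d in goal frame [0.0003 0.0006 0.0224] rot [-0.0028 -0.     -0.0004]
```

Request:
jog_arm(motion=[[0, 0, 0.008, -0.003, 0, 0, -0.5], [0, 0, 0.007, 0, 0, 0, -0.5], [0, 0, 0.004, 0, 0, 0, -0.5], [0, 0, 0.001, 0, 0, 0, -0.5], [0, 0, 0, 0, 0, 0, -0.5]])

```text
time_s: 10.65
ee_pos: [0.526, 0.0123, 0.0298]
eef_rot: [3.138, -0.0, 1.543]
force: [0.7, 0.0, -1.4]
grip_width: 0.0284
grip_force: 20.0
```

```bash
python3 -c "
from h import *
to([.5257,.0130,.026])"
```

```text
t 10.65 ee [0.526  0.0123 0.0298] rpy [ 3.1384 -0.      1.5428] w 0.0284 F [ 0.7  0.  -1.4]
d tool [ 0.0007 -0.0004  0.0038] d in goal frame [ 0.0007 -0.0004  0.0038] rot [ 0.0032 -0.     -0.001 ]
```

Request:
jog_arm(motion=[[0, 0, 0.001, 0.003, 0, 0, -0.5], [0, 0, 0.001, 0, 0, 0, -0.5], [0, 0, 0.001, 0, 0, 0, -0.5], [0, 0, 0, 0, 0, 0, -0.5]])

```text
time_s: 11.05
ee_pos: [0.5259, 0.0123, 0.0266]
eef_rot: [-3.141, 0.0, 1.543]
force: [-0.3, 0.7, -1.5]
grip_width: 0.0287
grip_force: 20.0
```

Request:
jog_arm(motion=[[0, 0, 0.001, 0, 0, 0, -0.5], [0, 0, 0, 0, 0, 0, -0.5], [0, 0, 0, 0, 0, 0, -0.5]])

```text
time_s: 11.35
ee_pos: [0.526, 0.0123, 0.0259]
eef_rot: [3.141, 0.0, 1.543]
force: [-1.7, 0.5, 4.3]
grip_width: 0.0283
grip_force: 20.0
```

Contact with the bed (force z changed from −1.5 to +4.3 N). Releasing.

Request:
jog_arm(motion=[[0, 0, 0, 0, 0, 0, -0.1], [0, 0, 0, 0, 0, 0, -0.1], [0, 0, 0, 0, 0, 0, -0.1], [0, 0, 0, 0, 0, 0, -0.1]])

```text
time_s: 11.75
ee_pos: [0.5259, 0.0123, 0.0256]
eef_rot: [-3.142, -0.0, 1.543]
force: [-0.3, 0.2, 1.2]
grip_width: 0.0422
grip_force: 0.0
```

Request:
jog_arm(motion=[[0, 0, -0.01, 0, 0, 0, -0.1], [0, 0, -0.03, 0, 0, 0, 0], [0, 0, -0.04, 0, 0, 0, 0.2], [0, 0, -0.04, 0, 0, 0, 0.5], [0.02, -0.01, 0, 0, 0, 0, 0.5]])

```text
time_s: 12.25
ee_pos: [0.5191, 0.0316, 0.1515]
eef_rot: [3.133, 0.0, 1.541]
force: [0.0, -0.4, -1.4]
grip_width: 0.0678
grip_force: 0.0
```

```bash
python3 -c "
from h import *
to([.4593,.0876,.15])
m=ctrl.camera_model('top'); im2=save('top','top4')
p=np.array([[.5257,.0037,.012],[.5257,.0037,.053],[.526,.0123,.053]]);print(proj(m,p))
cv2.imwrite('pics/crop4.png',cv2.cvtColor(cv2.resize(im2[225:315,320:440],(800,600)),4))
"
```

```text
t 12.25 ee [0.5191 0.0316 0.1515] rpy [3.1326e+00 1.0000e-04 1.5409e+00] w 0.0678 F [ 0.  -0.4 -1.4]
d tool [ 0.0542 -0.0614  0.001 ] d in goal frame [ 0.0544 -0.0613  0.0015] rot [ 0.009   0.0001 -0.0029]
[[407.53901547 257.08714804]
 [411.66944713 254.25998316]
 [407.49211363 254.23370621]]
```

View pics/crop4.png

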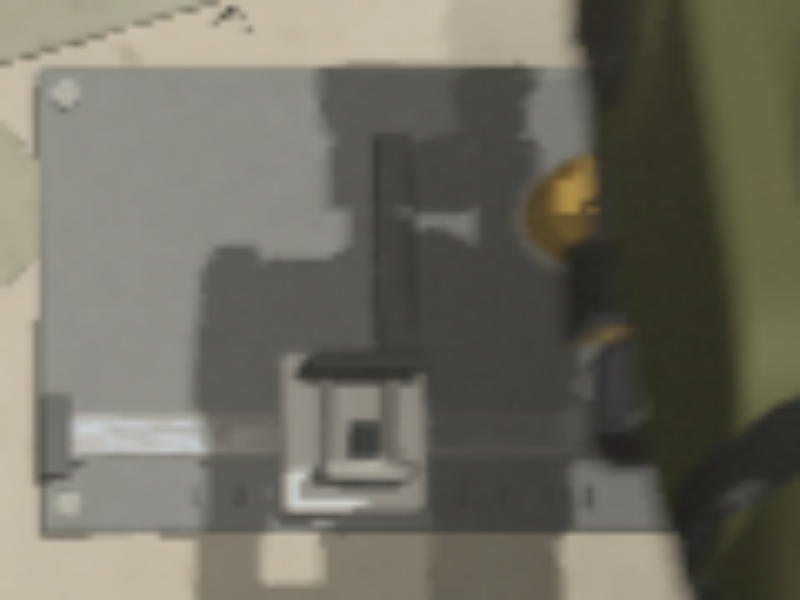

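The cylinder stands on the bed where I placed it (crop (580,205), predicted top pixel (407.5,254)). Now back to the tab, centred for its squeezed position (0.4645, 0.088).

Request:
jog_arm(motion=[[0.027, -0.028, 0, 0.009, 0, -0.003, 0.5], [0.027, -0.028, 0, 0, 0, 0, 0.5], [0, 0, 0.02, 0, 0, 0, 0.5], [0, 0, 0, 0, 0, 0, 0.5]])

```text
time_s: 12.7
ee_pos: [0.4605, 0.0883, 0.1247]
eef_rot: [-3.13, 0.0, 1.547]
force: [-0.6, -0.2, 0.3]
grip_width: 0.0706
grip_force: 0.0
```

```bash
python3 -c "
from h import *
to([.4645,.0880,.044])"
```

```text
t 12.7 ee [0.4605 0.0883 0.1247] rpy [-3.1299e+00  4.0000e-04  1.5472e+00] w 0.0706 F [-0.6 -0.2  0.3]
d tool [-0.0002  0.005   0.0807] d in goal frame [-0.0002  0.004   0.0807] rot [-0.0117  0.0005  0.0034]
```

Request:
jog_arm(motion=[[0, 0.005, 0.02, -0.01, 0, 0.003, 0.5], [0, 0, 0.03, 0, 0, 0, 0.5], [0, 0, 0.026, 0, 0, 0, 0.5], [0, 0, 0, 0, 0, 0, 0.5]])

```text
time_s: 13.1
ee_pos: [0.4655, 0.0872, 0.0478]
eef_rot: [-3.138, 0.001, 1.542]
force: [1.1, 0.5, 1.1]
grip_width: 0.0703
grip_force: 0.0
```

```bash
python3 -c "
from h import *
to([.4645,.0880,.044])"
```

```text
t 13.1 ee [0.4655 0.0872 0.0478] rpy [-3.1376e+00  8.0000e-04  1.5421e+00] w 0.0703 F [1.1 0.5 1.1]
d tool [ 0.0007 -0.001   0.0038] d in goal frame [ 0.0007 -0.001   0.0038] rot [-0.004   0.0007 -0.0017]
```

Request:
jog_arm(motion=[[0.001, -0.001, 0.002, -0.004, 0, 0, 0], [0, 0, 0, 0, 0, 0, -0.2], [0, 0, 0, 0, 0, 0, -1], [0, 0, 0, 0, 0, 0, -1], [0, 0, 0, 0, 0, 0, -1]], squeeze=30)

```text
time_s: 13.6
ee_pos: [0.4646, 0.089, 0.0483]
eef_rot: [3.139, 0.0, 1.543]
force: [-10.8, 0.6, 7.7]
grip_width: 0.0344
grip_force: 5.4
```

Request:
jog_arm(motion=[[0, 0, 0, 0, 0, 0, -1], [0, 0, 0, 0, 0, 0, -1], [0, 0, 0, 0, 0, 0, -1]])

```text
time_s: 13.9
ee_pos: [0.4647, 0.0891, 0.0483]
eef_rot: [3.139, 0.0, 1.543]
force: [-7.9, 0.5, 5.8]
grip_width: 0.0296
grip_force: 30.0
```

Request:
jog_arm(motion=[[-0.005, 0, 0, 0, 0, 0, -1], [-0.008, 0, 0, 0, 0, 0, -1], [-0.008, 0, 0, 0, 0, 0, -1], [-0.005, 0, 0, 0, 0, 0, -1], [-0.002, 0, 0, 0, 0, 0, -1]])

```text
time_s: 14.4
ee_pos: [0.464, 0.0608, 0.0483]
eef_rot: [3.139, -0.0, 1.543]
force: [-6.4, 1.0, 5.9]
grip_width: 0.0299
grip_force: 30.0
```

Request:
jog_arm(motion=[[-0.002, 0, 0, 0, 0, 0, -1], [-0.002, 0, 0, 0, 0, 0, -1], [-0.002, 0, 0, 0, 0, 0, -1], [-0.002, 0, 0, 0, 0, 0, -1], [0, 0, 0, 0, 0, 0, -1]])

```text
time_s: 14.9
ee_pos: [0.4638, 0.0529, 0.0483]
eef_rot: [3.139, -0.0, 1.543]
force: [-6.5, -0.1, 6.1]
grip_width: 0.0297
grip_force: 30.0
```

Request:
jog_arm(motion=[[-0.001, 0, 0, 0, 0, 0, -1], [-0.001, 0, 0, 0, 0, 0, -1], [0, 0, 0, 0, 0, 0, -1]])

```text
time_s: 15.2
ee_pos: [0.4638, 0.0511, 0.0483]
eef_rot: [3.139, -0.0, 1.543]
force: [-6.9, 1.5, 6.1]
grip_width: 0.0294
grip_force: 30.0
```

Request:
jog_arm(motion=[[-0.001, 0, 0, 0, 0, 0, -1], [-0.001, 0, 0, 0, 0, 0, -1], [0, 0, 0, 0, 0, 0, -1]])

```text
time_s: 15.5
ee_pos: [0.4637, 0.0503, 0.0483]
eef_rot: [3.139, -0.002, 1.543]
force: [-5.6, 13.9, 5.7]
grip_width: 0.0295
grip_force: 30.0
```

Force y is +13.9 N at y = 0.0503, where contact was predicted (0.050), so the jaw is snug. Releasing.

Request:
jog_arm(motion=[[0.0004, 0, 0, 0, 0, 0, -1], [0, 0, 0, 0, 0, 0, 0.1], [0, 0, 0, 0, 0, 0, 0.3], [0, 0, 0, 0, 0, 0, 0.3], [0, 0, 0, 0, 0, 0, 0.3]])

```text
time_s: 16.0
ee_pos: [0.465, 0.0494, 0.0484]
eef_rot: [3.135, 0.0, 1.543]
force: [0.3, -0.4, -0.6]
grip_width: 0.0582
grip_force: 0.0
```

Request:
jog_arm(motion=[[0, 0, -0.02, 0, 0, 0, 0.3], [0, 0, -0.04, 0, 0, 0, 0.5], [0, 0, -0.04, 0, 0, 0, 0.5], [0.04, -0.03, -0.02, 0, 0, 0, 0.5], [0.04, -0.03, 0, 0, 0, 0, 0.5]])

```text
time_s: 16.5
ee_pos: [0.4092, 0.1286, 0.1691]
eef_rot: [3.131, -0.001, 1.54]
force: [1.1, 0.2, -1.9]
grip_width: 0.0704
grip_force: 0.0
```

Request:
jog_arm(motion=[[0.04, -0.03, 0, 0, 0, 0, 0.5], [0.045, 0, 0, 0, 0, 0, 0.5], [0.045, 0, 0, 0, 0, 0, 0.5], [0, 0, 0, 0, 0, 0, 0.5], [0, 0, 0, 0, 0, 0, 0.5]])

```text
time_s: 17.0
ee_pos: [0.3818, 0.2592, 0.166]
eef_rot: [3.137, 0.0, 1.545]
force: [0.2, -1.0, 0.0]
grip_width: 0.0703
grip_force: 0.0
```

```bash
python3 -c "
from h import *
to([.4593,.0876,.15])
m=ctrl.camera_model('top'); im=save('top','top5'); ms=ctrl.camera_model('scene'); s=save('scene','scene5')
print('seat top z.053',proj(m,[.5257,.0037,.053]))
h=cv2.cvtColor(im,cv2.COLOR_RGB2HSV); u,v=411,254;r=16
w=np.zeros(h.shape[:2],np.uint8);w[v-r:v+r,u-r:u+r]=cv2.inRange(h[v-r:v+r,u-r:u+r],(12,110,60),(32,255,255))
k=max(cv2.findContours(w,0,1)[0],key=cv2.contourArea);b=cv2.boundingRect(k);print(b,plane(m,(b[0]+b[2]/2-.5,b[1]+b[3]/2-.5),.053))
a=cv2.resize(im[225:315,320:440],(400,300)); u,v=proj(ms,[.5257,.0037,.03])[0].astype(int)
cv2.imwrite('pics/crop5.png',cv2.cvtColor(np.hstack([a,cv2.resize(s[v-45:v+45,u-60:u+60],(400,300))]),4))
"
```

```text
t 17.0 ee [0.3818 0.2592 0.166 ] rpy [3.1365e+00 2.0000e-04 1.5446e+00] w 0.0703 F [ 0.2 -1.   0. ]
d tool [-0.1695  0.0819  0.0164] d in goal frame [-0.1694  0.0821  0.016 ] rot [0.0051 0.0002 0.0008]
seat top z.053 [[411.66944713 254.25998316]]
(402, 248, 16, 15) [0.5242921  0.00826579 0.053     ]
```

View pics/crop5.png

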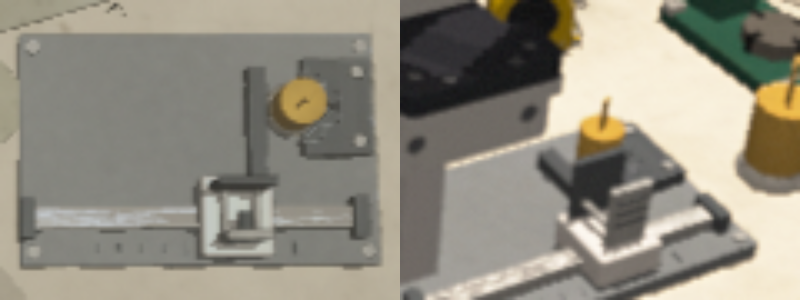

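The cylinder stands in the V with the jaw against it: crop left (300,102), face at x≈268. One pixel here is 2 mm, so I'll check the seating from above with the wrist camera.

Request:
jog_arm(motion=[[-0.045, 0.024, 0, 0, 0, 0, 0.8], [-0.045, 0.024, 0, 0, 0, 0, 0.8], [-0.045, 0.024, 0, 0, 0, 0, 0.8], [-0.045, 0.024, 0, 0, 0, 0, 0.8], [-0.045, 0.024, 0, 0, 0, 0, 0.8]])

```text
time_s: 17.6
ee_pos: [0.4937, 0.0317, 0.1671]
eef_rot: [3.136, 0.0, 1.541]
force: [0.3, 1.1, -0.1]
grip_width: 0.0846
grip_force: 0.0
```

Request:
jog_arm(motion=[[-0.04, 0.018, 0, 0, 0, 0, 0.8], [-0.035, 0, 0, 0, 0, 0, 0.8], [0, 0, 0, 0, 0, 0, 0.8], [0, 0, 0, 0, 0, 0, 0.8]])

```text
time_s: 18.0
ee_pos: [0.5088, -0.0417, 0.1668]
eef_rot: [3.137, -0.0, 1.54]
force: [-0.1, 0.6, 0.4]
grip_width: 0.0844
grip_force: 0.0
```

```bash
python3 -c "
from h import *
to([.5257,-.04,.16])
m=ctrl.camera_model('wrist'); im=save('wrist','w6')
print(proj(m,[[.525,-.0212,.022],[.5257,.0037,.053],[.5257,.0037,.019],[.5257,.0212,.024]]).round(1), ray(m,(320,240)))
u,v=proj(m,[.5257,.0037,.03])[0].astype(int);print(u,v)
x0,y0=u-80,v-60;print(x0,y0)
cv2.imwrite('pics/crop6.png',cv2.cvtColor(cv2.resize(im[y0:y0+120,x0:x0+160],(800,600),interpolation=cv2.INTER_CUBIC),4))
"
```

```text
t 18.0 ee [ 0.5088 -0.0417  0.1668] rpy [ 3.1366e+00 -1.0000e-04  1.5397e+00] w 0.0844 F [-0.1  0.6  0.4]
d tool [0.0022 0.0168 0.0068] d in goal frame [0.0021 0.0168 0.0068] rot [ 0.005  -0.0001 -0.0041]
[[338.3 202.1]
 [340.7 176.8]
 [338.4 173.2]
 [338.3 152.8]] (array([0.50894554, 0.03100186, 0.34584784]), array([-0.00313514, -0.25724522, -0.96634107]))
339 174
259 114
```

View pics/crop6.png

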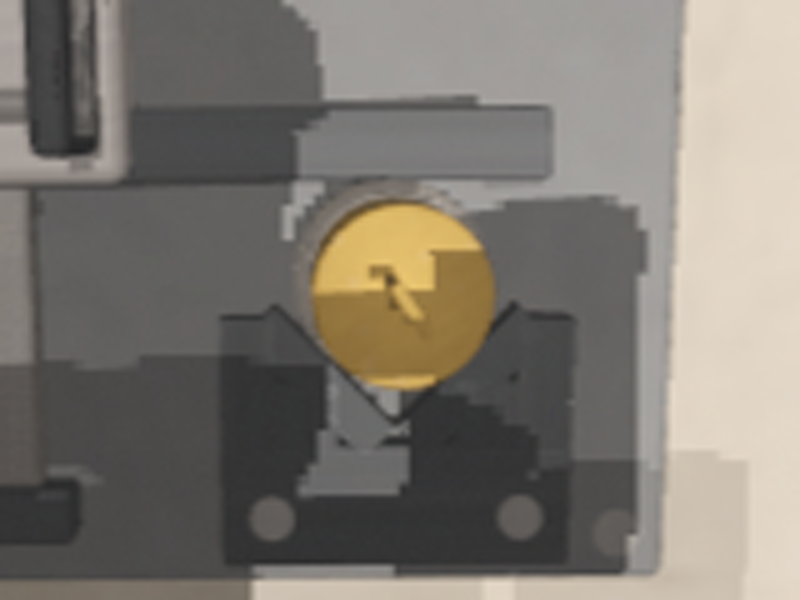

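The wrist view shows the apex at crop (395,425), the barrel top at (403,295) and the jaw face edge at row 182 touching the rose. Relative to the apex, the cylinder is within about 1 mm of the seat, with the jaw snug. Handing in.

```bash
python3 -c "
from station import ctrl
print(ctrl.hand_in())"
```

```text
the job is handed in; nothing more can be done
None
```

The job is handed in at 18 s of the 58 s: the cylinder stands in the V within about 1 mm of its seat by the last wrist view, with the jaw snug against it, the tab released and the arm clear; no verdict came back.

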